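# Refit the upper tier of a sweet-shop display stand

## Task

Lift the upper tier of the sweet display out of the glass jar it is parked in and refit it on the stand: lean it 10 to 20 degrees and start its stem edge first into the mouth of the brass socket, then straighten it upright and slide it fully home until the collar sits on the socket. Go by feel, never pressing harder than 25 N nor dropping it, and leave the jar, the tin, the lidded sweet jar and the scoop where they are.

Things in the scene. Friction and masses are not known exactly. Their poses are not given: they have to be found in the camera images.
- tier: Upper tier, one rigid piece, 0.25-0.42 kg. Origin: centre of its stem's flat foot; z up the stem. Brass stem 16 mm diameter, 1 mm chamfer at the foot; collar 26 mm diameter, 48-54 mm above the foot; white dish 131 mm diameter, underside at 92 mm, rim top at 99 mm; red handle above. Starts upright, dish flat on the mouth of the glass jar, stem hanging free inside, its foot 12 mm above the counter.
- tier_handle (a point): Middle of the tier's red square handle, on the stem's axis, 131 mm above the foot. The handle is 20 x 20 mm, from 110 to 152 mm above the foot (a brass stud adds 3 mm); its flat sides face the tier's x and y axes.
- stand: Lower tray of the display, fixed to the counter: yellow, round, 200 mm diameter (red trim 208 mm), rim 36 mm high, with sweets up to 42 mm high. Origin: centre of its underside, on the counter. A hub 64 mm in diameter and 58 mm high in its middle carries the brass socket: flange 54 mm diameter up to 62 mm, neck 31 mm diameter up to the mouth at 70 mm.
- stand_socket (a point): Centre of the hub at the height of the socket's mouth, 70 mm above the counter. The mouth is level and sharp-edged, its vertical bore 17.5 mm in diameter, 52 mm deep. The socket is screwed down firmly but off-centre: its true axis stands 4 to 6 mm from this point in an unknown direction, unmeasured: feel for it. With the tier home the foot is 48 mm below this height.
- jar: Open glass jar, loose, 0.7 kg, 100 mm outside diameter, 4 mm wall, 104 mm high; origin at the centre of its underside.
- tin: Bystander: closed red tin 78 x 113 x 57 mm high; origin at the centre of its underside.
- sweetjar: Bystander: amber jar with a red lid, 64 mm diameter, 95 mm high; origin at the centre of its underside.
- scoop: Bystander: steel scoop lying on the counter, 150 mm long, 52 mm wide, 24 mm high; blade along its +x, black handle along its -x.
Not all that is in view belongs to the job. Leave any brown or pink look-alike of the tier alone.

How it is judged:
On the way, in this order (a step that is already met when the one before it is completed fails the run):
1. the stem's foot is started in the socket's mouth while the tier leans more than 6 degrees (angle between tier's own z axis and vertical above 0.105 rad and z of tier in the frame of stand_socket below -0.0003 m and horizontal distance between tier and stand_socket below 0.016 m), for 0.1 s.
2. the tier is straightened upright with the stem at least 12 mm down the bore (angle between tier's own z axis and vertical below 0.07 rad and z of tier in the frame of stand_socket below -0.012 m and horizontal distance between tier and stand_socket below 0.009 m), for 0.05 s.
At the end, for the whole second after the job is handed in: The tier is released and at rest in the socket, upright within 3 degrees, its foot at least 46 mm below the mouth (collar on the socket within 2 mm). The jar stands upright within 30 mm of its start; tin, sweet jar and scoop lie within 15 mm of theirs (z of tier in the frame of stand_socket below -0.046 m and horizontal distance between tier and stand_socket below 0.009 m and angle between tier's own z axis and vertical below 0.05 rad and linear speed of tier below 0.02 m/s and distance of jar from where it was at the start of the episode below 0.03 m and angle between jar's own z axis and vertical below 0.1 rad and distance of each of tin, sweetjar, scoop from where it was at the start of the episode below 0.015 m); the robot touches nothing.
It fails at once if the tier is pressed on the stand with more than 25 N (contact force between tier and stand above 25 N).
It fails at once if the tier is dropped into the socket (faster than 0.25 m/s with its foot at or in the socket) (horizontal distance between tier and stand_socket below 0.02 m and z of tier in the frame of stand_socket below 0.005 m and linear speed of tier above 0.25 m/s).
It fails at once if the glass jar is knocked over or shoved more than 40 mm (angle between jar's own z axis and vertical above 0.35 rad or distance of jar from where it was at the start of the episode above 0.04 m).
It fails at once if a bystander is moved more than 25 mm (distance of any of tin, sweetjar, scoop from where it was at the start of the episode above 0.025 m).
It also fails if it takes over 72 s, if anything falls off the work surface, if the arm or the gripper's body presses on something with over 40 N, if the wrist force passes 120 N, or if a joint passes its speed limit or range.

## Robot

A 7-joint arm with a two-finger parallel gripper is mounted at the origin on the work surface. World frame = base frame: x ahead of the robot, y to its left, z up, the work surface at z = 0. Lengths are in m, angles in rad, forces in N, time in s.
With the tool pointing down it reaches from about 0.425 to 0.925 m from the base axis. Payload 6.8 kg.
Tool frame: the origin (TCP) lies on the mounting face of the last link; the fingertips stand 173 mm ahead of it and the grasp point (between the pads) lies 155 mm ahead of it; z points along the fingers, y is the line along which they close (so a half turn about z gives the same grasp; the last joint's range is limited). The gripper opens to 85 mm and grips with 20 to 120 N. Pads are 22 mm wide; open, the fingers measure 114 mm over their backs; the gripper's body (76 mm by 85 mm) begins 54 mm behind the grasp point. The pads swing forward as they close: fully open they stand 13 mm farther back than shut.
Start: joints at [1.054, 0.477, 0.022, 1.555, -0.011, 1.109, -0.083], TCP at [0.268, -0.619, 0.405] pointing down, gripper open.
Joint ranges: [-2.96, 2.96], [-0.34, 2.1], [-1.41, 1.46], [0.24, 2.44], [-1.37, 4.51], [0.17, 1.92], [-2.96, 2.96]. Speed limits (rad/s): [2.39, 2.39, 3.14, 3.14, 3.14, 3.14, 3.14].

## Interface

Orientations are given as a rotation vector (axis times angle).
In Python, from bench import r gives the robot as it stands.
- The arm moves only by the tool arm_command, never from a script. Its argument "plan" is a list of rows, each an object of numbers: "claw": the closure, from 0 (fully open) to 1 (shut); "tx", "ty", "tz": the shift along the tool's x, y, z in m; "ax", "ay", "az": the turn, a rotation vector about the tool's x, y, z in degrees. A call has exactly 10 rows; each row shifts and turns the commanded pose from where the row before left it, along the tool's axes as they then stand; what a row does not reach is not made up. A row lasts 1/12 s, in which the tool goes at most 41.7 mm and 7.16 degrees, less where a joint would pass 70% of its speed; a pose out of reach is approached as far as the arm can. A call is refused whole if a number of a shift passes 0.0417 or a number of a turn 7.16, either way. A call with a gripper value outside its range is refused whole. The fingers move at their own pace and stop on an object; "squeeze" is the grip in N (left out, the last holds). Time passes only in rows, so rows that do not move let the fingers close, or fill a call up. It gives the time, the measured TCP pose, the force, the opening and the grip force at its end, in the units of the state.
- r.get_obs(): the state, without advancing time (a new reading comes with each control period).
- r.grab_frame(name): name is "scene" or "side" or "wrist"; returns the picture (420x560x3 uint8, red, green, blue); there is no depth.
- r.camera_model(name): a dict with "fx", "fy", "cx", "cy" (pixels), "position" and "orientation" of the camera in the world; the wrist camera has in their place "tool_from_camera" (4x4, takes a point from camera to tool coordinates, whose origin is the TCP and whose axes are the flange's). Camera axes: x right, y up, looking along -z (the intrinsics and any distortion apply to the point x, -y, -z); pixel columns grow to the right and rows downward; lengths in m; the calibration is good to about 2 mm. The wrist camera is an equidistant fisheye: a pixel r from the principal point sees the ray r / f radians off the axis. A picture is of the moment at which its call begins: read the wrist's pose just before it. camera_model takes no time and is no camera call.
- r.hand_in(): hands the job in; it is judged then, once.
Trained networks look in the newest picture that a camera, given by its name, has taken for a name from the list of things; names that differ only in an ending like _2 or _b are one class to them, and where a whole thing is asked for, a point or a joint stands for the part that bears it (a point fixed in the world has none). Each returns a list of dicts, best first, with "confidence" (0 to 1); they miss things now and then, are a little off and sometimes report something else, mostly with a low value. They report only what shows in the picture. A call takes as long as a camera call. They do not tell look-alikes from the thing itself.
- r.boxes_of(target, camera): "location" ([x, y, z] in m, in the coordinates of the camera as it stood for that picture, good to about 4 mm: the middle of the surface that is visible of it).
- r.tip_of(target, camera): "location" ([x, y, z] in m, in the coordinates of the camera as it stood for that picture, good to about 4 mm: a listed point, or the origin of a listed thing).
The state is a dict: "clock": time; "joints": joint angles; "qvel": joint speeds; "tau": joint torques, N m; "tcp_pos": TCP position; "orientation": TCP orientation; "contact_force": force on the tool from outside, world axes, zero at the start; "moment": the same for the moment, N m; "grip_width": finger opening in m; "gripper_force": force on a finger pad.
Only numpy, scipy, OpenCV 4.12 (cv2) and the standard library are available. Lean on these libraries where they do the work, as an engineer would, in place of code of your own. Each camera call takes 0.05 s, during which the arm holds its last target. There are 200 camera calls.

## Working session

There is one attempt and no reset: what is moved stays moved. The work goes in short steps, Python scripts to look and compute and a tool call to move; the robot and the scene stay as the last step left them, time stands still between calls to the robot, and variables do not carry over. Pictures are saved under pics/ and viewed, at most 10 in all, crops included, and the job is handed in when it is done.

Besides the shell and the picture viewer there is one more tool, called after "Emit:" as name(argument=value, ...) on one line, values as JSON. arm_command: Moves the arm, as the interface text tells. Its arguments: {"type":"object","properties":{"plan":{"type":"array","items":{"type":"object","properties":{"claw":{"type":"number"},"tx":{"type":"number"},"ty":{"type":"number"},"tz":{"type":"number"},"ax":{"type":"number"},"ay":{"type":"number"},"az":{"type":"number"}}}},"squeeze":{"type":"number"}},"required":["plan"]}

```bash
ls; mkdir -p pics; cat > h.py <<'E'
import numpy as np, cv2
from scipy.spatial.transform import Rotation as R
from bench import r
def campose(n):
    m=r.camera_model(n)
    if "tool_from_camera" in m:
        o=r.get_obs(); T=np.eye(4); T[:3,:3]=R.from_rotvec(o["orientation"]).as_matrix(); T[:3,3]=o["tcp_pos"]
        return T@np.array(m["tool_from_camera"])
    T=np.eye(4); q=np.array(m["orientation"])
    T[:3,:3]=R.from_rotvec(q).as_matrix() if q.size==3 else (q if q.shape==(3,3) else R.from_quat(q).as_matrix()); T[:3,3]=m["position"]
    return T
def w(T,p): return (T@np.r_[p,1])[:3]
def pix(n,T,p):
    m=r.camera_model(n); c=np.linalg.inv(T)@np.r_[p,1]
    x,y,z=c[0],-c[1],-c[2]
    if n=="wrist":
        rr=np.hypot(x,y); th=np.arctan2(rr,z); return m["cx"]+m["fx"]*th*x/rr, m["cy"]+m["fy"]*th*y/rr
    return m["cx"]+m["fx"]*x/z, m["cy"]+m["fy"]*y/z
def save(img,n): cv2.imwrite(f"pics/{n}.png",img[:,:,::-1])
E
python3 - <<'E'
from h import *
np.set_printoptions(precision=4,suppress=True)
o=r.get_obs(); print(o)
for n in("scene","side"):
    print(r.camera_model(n))
    im=r.grab_frame(n); save(im,n+"0"); T=campose(n)
    for t in ("tier","tier_handle","stand","stand_socket","jar","tin","sweetjar","scoop"):
        for d in r.tip_of(t,n)[:3]:
            p=w(T,d["location"]); print(n,t,round(d["confidence"],2),p,np.round(pix(n,T,p)))
print(r.camera_model("wrist"))
E
```

```text
pics
{'clock': 0.0, 'joints': array([ 1.0539,  0.4778,  0.0223,  1.5565, -0.0115,  1.1093, -0.0831]), 'qvel': array([ 0.001 ,  0.0002, -0.0014, -0.0007, -0.0018, -0.0004,  0.0003]), 'tau': array([  0.0003, -59.6444,   1.6081, -28.1191,   0.0124,   0.0092,
         0.    ]), 'tcp_pos': array([ 0.2682, -0.6191,  0.4037]), 'orientation': array([-3.0745, -0.6373,  0.0008]), 'contact_force': array([ 0.208 , -0.3822,  0.9616]), 'moment': array([ 0.0741, -0.0176, -0.0198]), 'gripper_force': 0.0, 'grip_width': 0.0851026704127967}
{'fx': 494.21606813125567, 'fy': 494.21606813125567, 'cx': 274.1994108123016, 'cy': 211.10667904609176, 'position': array([ 1.2503, -0.0448,  0.94  ]), 'orientation': array([0.6032, 0.4721, 1.2837])}
scene tier 0.8 [0.5572 0.1929 0.0114] [303. 234.]
scene tier 0.79 [ 0.7559  0.238  -0.0031] [347. 305.]
scene tier 0.76 [0.583  0.3829 0.0003] [381. 231.]
scene tier_handle 0.98 [0.5832 0.3734 0.1353] [388. 194.]
scene tier_handle 0.93 [0.5556 0.1891 0.14  ] [304. 197.]
scene tier_handle 0.92 [0.7546 0.2376 0.1337] [355. 269.]
scene stand 0.97 [ 0.5729 -0.2063  0.0007] 
[... 963 characters left out ...]
16] [322. 381.]
side stand 0.34 [ 0.7093  0.0115 -0.0029] [358. 267.]
side stand_socket 0.57 [ 0.5745 -0.2036  0.069 ] [326. 363.]
side jar 0.57 [0.555  0.1843 0.0002] [272. 217.]
side tin 0.84 [ 0.7101  0.0102 -0.0006] [359. 267.]
side sweetjar 0.97 [ 0.4422 -0.0101  0.0011] [233. 296.]
side scoop 0.66 [0.4041 0.4193 0.0005] [200. 160.]
side scoop 0.18 [ 0.5743 -0.2043  0.0692] [326. 363.]
{'fx': 325.19226210127806, 'fy': 325.19226210127806, 'cx': 275.07738137869865, 'cy': 209.62823657408572, 'tool_from_camera': array([[-0.    ,  0.9481,  0.318 ,  0.0813],
       [ 1.    , -0.0002,  0.0007,  0.0003],
       [ 0.0007,  0.318 , -0.9481,  0.0313],
       [ 0.    ,  0.    ,  0.    ,  1.    ]])}
```

View pics/scene0.png

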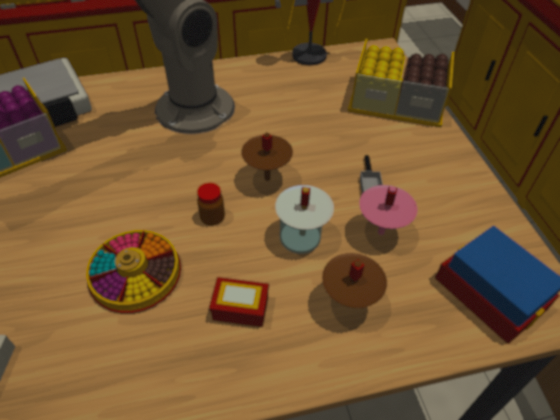

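```bash
python3 -c "
import cv2
i=cv2.imread('pics/scene0.png')[160:320,240:440]
cv2.imwrite('pics/crop0.png',cv2.resize(i,None,fx=3.7,fy=3.7,interpolation=cv2.INTER_CUBIC))"
```

```text
(no output)
```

View pics/crop0.png

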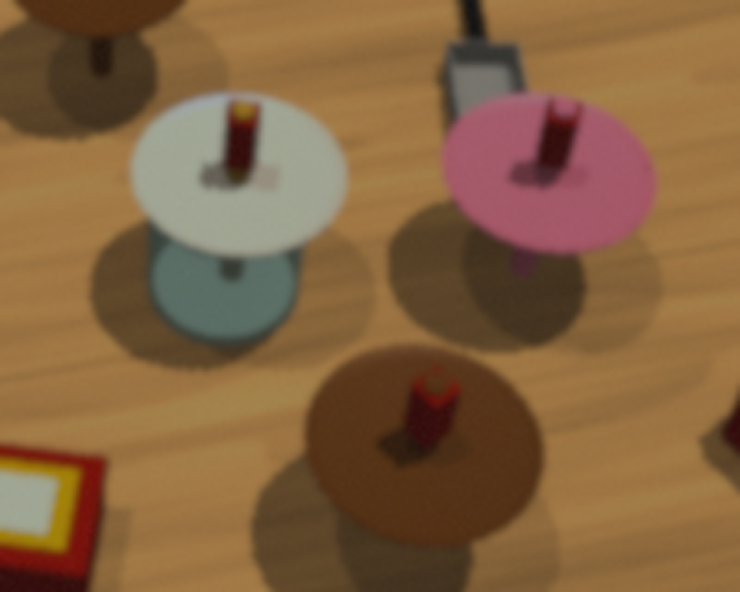

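Four things could pass for the tier: brown at (267,150), white in the glass jar at (304,200), pink at (388,205) and brown at (355,280). The description and the crop both pick the white one in the glass jar. I'll go over the stand first to look at the socket with the wrist camera.

Emit:
arm_command(plan=[{"tx":0.0317,"ty":-0.0185,"claw":0},{"tx":0.0317,"ty":-0.0185},{"tx":0.0317,"ty":-0.0185},{"tx":0.0317,"ty":-0.0185},{"tx":0.0317,"ty":-0.0185},{"tx":0.0317,"ty":-0.0185},{"tx":0.0317,"ty":-0.0185},{"tx":0.0317,"ty":-0.0185},{"tx":0.0317,"ty":-0.0185},{"tx":0.0317,"ty":-0.0185}])

```text
invalid input at $.plan[0]: expected keys claw, tx, ty, tz, ax, ay, az
```

Emit:
arm_command(plan=[{"tx":0.0317,"ty":-0.0185,"tz":0.01},{"tx":0.0317,"ty":-0.0185,"tz":0.01},{"tx":0.0317,"ty":-0.0185,"tz":0.01},{"tx":0.0317,"ty":-0.0185,"tz":0.01},{"tz":0.01},{},{},{},{},{}])

```text
invalid input at $.plan[0]: expected keys claw, tx, ty, tz, ax, ay, az
```

```bash
python3 - <<'E'
from h import *
np.set_printoptions(precision=4,suppress=True)
o=r.get_obs(); print(o["clock"],o["tcp_pos"],o["orientation"],o["contact_force"])
T=campose("wrist"); im=r.grab_frame("wrist"); save(im,"w1")
for t in ("stand","stand_socket"):
    for d in r.tip_of(t,"wrist")[:2]:
        p=w(T,d["location"]); print(t,d["confidence"],p,pix("wrist",T,p))
print(pix("wrist",T,[.573,-.2055,.07]))
E
```

```text
0.9 [ 0.2683 -0.6194  0.4047] [ 3.0762  0.6377 -0.    ] [ 0.072   0.868  -0.3298]
(np.float64(69.94941686910042), np.float64(-139.5046083325918))
```

View pics/w1.png

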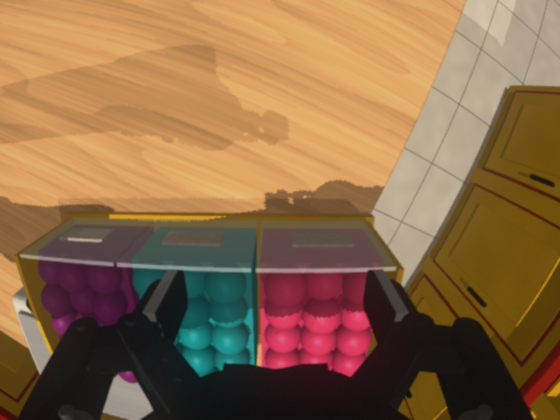

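The rows need all seven keys, so nothing moved. The picture is still the start view, over the sweet boxes.

Emit:
arm_command(plan=[{"claw":0,"tx":0.0317,"ty":-0.0185,"tz":0,"ax":0,"ay":0,"az":0},{"claw":0,"tx":0.0317,"ty":-0.0185,"tz":0,"ax":0,"ay":0,"az":0},{"claw":0,"tx":0.0317,"ty":-0.0185,"tz":0,"ax":0,"ay":0,"az":0},{"claw":0,"tx":0.0317,"ty":-0.0185,"tz":0,"ax":0,"ay":0,"az":0},{"claw":0,"tx":0.0317,"ty":-0.0185,"tz":0,"ax":0,"ay":0,"az":0},{"claw":0,"tx":0.0317,"ty":-0.0185,"tz":0,"ax":0,"ay":0,"az":0},{"claw":0,"tx":0.0317,"ty":-0.0185,"tz":0,"ax":0,"ay":0,"az":0},{"claw":0,"tx":0.0317,"ty":-0.0185,"tz":0,"ax":0,"ay":0,"az":0},{"claw":0,"tx":0.0317,"ty":-0.0185,"tz":0,"ax":0,"ay":0,"az":0},{"claw":0,"tx":0.0317,"ty":-0.0185,"tz":0,"ax":0,"ay":0,"az":0}])

```text
clock: 1.88
tcp_pos: [0.4864, -0.3221, 0.405]
orientation: [3.076, 0.637, 0.001]
contact_force: [0.3, 1.0, -0.1]
grip_width: 0.0856
gripper_force: 0.0
```

Emit:
arm_command(plan=[{"claw":0,"tx":0.0317,"ty":-0.0185,"tz":0.01,"ax":0,"ay":0,"az":0},{"claw":0,"tx":0.0317,"ty":-0.0185,"tz":0.01,"ax":0,"ay":0,"az":0},{"claw":0,"tx":0.0317,"ty":-0.0185,"tz":0.01,"ax":0,"ay":0,"az":0},{"claw":0,"tx":0.0317,"ty":-0.0185,"tz":0.01,"ax":0,"ay":0,"az":0},{"claw":0,"tx":0,"ty":0,"tz":0.01,"ax":0,"ay":0,"az":0},{"claw":0,"tx":0,"ty":0,"tz":0,"ax":0,"ay":0,"az":0},{"claw":0,"tx":0,"ty":0,"tz":0,"ax":0,"ay":0,"az":0},{"claw":0,"tx":0,"ty":0,"tz":0,"ax":0,"ay":0,"az":0},{"claw":0,"tx":0,"ty":0,"tz":0,"ax":0,"ay":0,"az":0},{"claw":0,"tx":0,"ty":0,"tz":0,"ax":0,"ay":0,"az":0}])

```text
clock: 2.72
tcp_pos: [0.5722, -0.2067, 0.3555]
orientation: [3.076, 0.634, 0.001]
contact_force: [0.4, 0.1, 0.1]
grip_width: 0.0854
gripper_force: 0.0
```

```bash
python3 - <<'E'
from h import *
np.set_printoptions(precision=4,suppress=True)
o=r.get_obs(); print(o["clock"],o["tcp_pos"],o["orientation"],o["contact_force"])
T=campose("wrist"); im=r.grab_frame("wrist"); save(im,"w2")
for t in ("stand","stand_socket"):
    for d in r.tip_of(t,"wrist")[:2]:
        p=w(T,d["location"]); print(t,d["confidence"],p,pix("wrist",T,p))
print(pix("wrist",T,[.573,-.2055,.07]))
E
```

```text
2.7167 [ 0.5722 -0.2067  0.3555] [3.0759 0.6339 0.0014] [0.4125 0.0903 0.0779]
stand 0.64 [ 0.571  -0.2027 -0.0006] (np.float64(270.60425822762534), np.float64(183.95639935923023))
stand_socket 0.63 [ 0.5717 -0.2084  0.0734] (np.float64(276.1855569242638), np.float64(207.90440794765107))
(np.float64(273.55242855889526), np.float64(203.91881893328883))
```

View pics/w2.png

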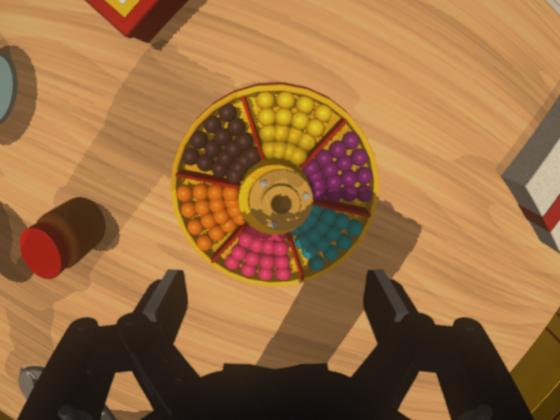

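The wrist view shows the stand centred near (275,183), and the socket with its dark bore near (281,204). The bore looks visibly off the hub's centre, so I'll enlarge it.

```bash
python3 - <<'E'
import cv2
i=cv2.imread('pics/w2.png')[150:246,228:328]
cv2.imwrite('pics/c2.png',cv2.resize(i,None,fx=6,fy=6,interpolation=cv2.INTER_CUBIC))
E
```

```text
(no output)
```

View pics/c2.png

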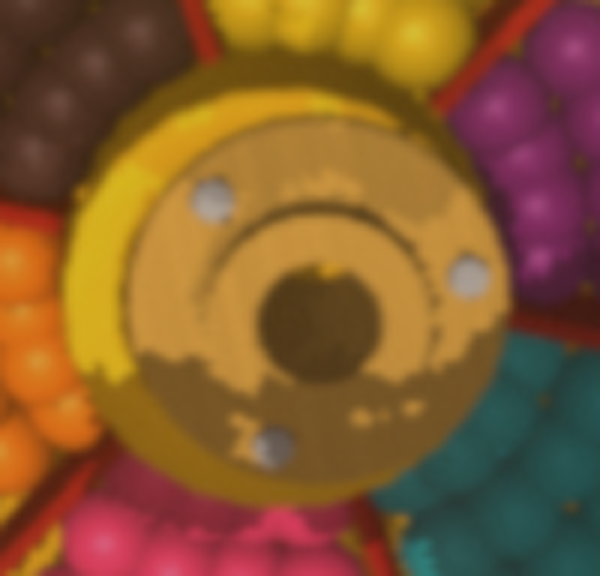

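```bash
cat >> h.py <<'E'
def unproj(n,T,uv,z):
    m=r.camera_model(n); a,b=uv[0]-m["cx"],uv[1]-m["cy"]
    if n=="wrist":
        q=np.hypot(a,b); th=q/m["fx"]; d=np.array([np.sin(th)*a/q,-np.sin(th)*b/q,-np.cos(th)])
    else: d=np.array([a/m["fx"],-b/m["fy"],-1])
    d=T[:3,:3]@d; return T[:3,3]+d*(z-T[2,3])/d[2]
E
python3 - <<'E'
from h import *
np.set_printoptions(precision=4,suppress=True)
T=campose("wrist")
f=lambda a,b:(228+a/6,150+b/6)
for n,a,b,z in [("hub",287,282,.058),("hubL",63,285,.058),("hubB",287,505,.058),("flange",318.5,300,.062),("flL",125,300,.062),("flR",512,300,.062),("bore",320,325,.07),("bT",320,263,.07),("bB",320,384,.07),("bL",258,325,.07),("bR",381,325,.07),]:
    print(n,unproj("wrist",T,f(a,b),z))
# outer tray edge fit, red trim at z~.036
im=cv2.imread("pics/w2.png"); 
E
```

```text
hub [ 0.5761 -0.2054  0.058 ]
hubL [ 0.5631 -0.1762  0.058 ]
hubB [ 0.5446 -0.219   0.058 ]
flange [ 0.5765 -0.21    0.062 ]
flL [ 0.5657 -0.1851  0.062 ]
flR [ 0.5874 -0.2351  0.062 ]
bore [ 0.5755 -0.2106  0.07  ]
bT [ 0.5835 -0.207   0.07  ]
bB [ 0.5677 -0.214   0.07  ]
bL [ 0.5721 -0.2028  0.07  ]
bR [ 0.5788 -0.2182  0.07  ]
```

Relative to the hub the bore sits about 4.5 mm off, towards −y, at roughly (0.5757,−0.2104). I'll confirm that by feel. Next I go over the tier.

Emit:
arm_command(plan=[{"claw":0,"tx":0.0142,"ty":-0.037,"tz":-0.0095,"ax":0,"ay":0,"az":0},{"claw":0,"tx":0.0142,"ty":-0.037,"tz":-0.0095,"ax":0,"ay":0,"az":0},{"claw":0,"tx":0.0142,"ty":-0.037,"tz":-0.0095,"ax":0,"ay":0,"az":0},{"claw":0,"tx":0.0142,"ty":-0.037,"tz":-0.0095,"ax":0,"ay":0,"az":0},{"claw":0,"tx":0.0142,"ty":-0.037,"tz":-0.0095,"ax":0,"ay":0,"az":0},{"claw":0,"tx":0.0142,"ty":-0.037,"tz":-0.0095,"ax":0,"ay":0,"az":0},{"claw":0,"tx":0.0142,"ty":-0.037,"tz":-0.0095,"ax":0,"ay":0,"az":0},{"claw":0,"tx":0.0142,"ty":-0.037,"tz":-0.0095,"ax":0,"ay":0,"az":0},{"claw":0,"tx":0.0142,"ty":-0.037,"tz":-0.0095,"ax":0,"ay":0,"az":0},{"claw":0,"tx":0.0142,"ty":-0.037,"tz":-0.0095,"ax":0,"ay":0,"az":0}])

```text
clock: 3.7
tcp_pos: [0.5554, 0.1922, 0.4506]
orientation: [3.076, 0.637, 0.001]
contact_force: [1.1, 0.5, -0.9]
grip_width: 0.0855
gripper_force: 0.0
```

```bash
python3 - <<'E'
from h import *
np.set_printoptions(precision=4,suppress=True)
r.grab_frame("side"); r.grab_frame("side"); r.grab_frame("side")
o=r.get_obs(); print(o["clock"],o["tcp_pos"],o["orientation"],o["contact_force"])
T=campose("wrist"); np.save("Tw3.npy",T); im=r.grab_frame("wrist"); save(im,"w3")
for t in ("tier","tier_handle","jar"):
    for d in r.tip_of(t,"wrist")[:2]:
        p=w(T,d["location"]); print(t,d["confidence"],p,pix("wrist",T,p))
i=cv2.imread("pics/w3.png"); u,v=map(int,pix("wrist",T,[.556,.19,.15])); print(u,v)
c=i[max(0,v-65):v+65,u-80:u+80]; cv2.imwrite("pics/c3.png",cv2.resize(c,None,fx=4.5,fy=4.5,interpolation=cv2.INTER_CUBIC))
E
```

```text
3.85 [0.5549 0.1949 0.4509] [-3.0718 -0.648  -0.0034] [-0.1475 -0.2654 -0.2228]
tier 0.82 [0.5515 0.189  0.0121] (np.float64(278.75204938861987), np.float64(173.50703188081812))
tier 0.76 [ 0.5872  0.3777 -0.0006] (np.float64(158.86516275247516), np.float64(93.34030966211209))
tier_handle 0.96 [0.5847 0.376  0.1295] (np.float64(113.89977070736782), np.float64(94.11060177178719))
tier_handle 0.71 [0.5606 0.1883 0.1424] (np.float64(284.8881579697937), np.float64(195.30675810202735))
281 201
```

View pics/c3.png

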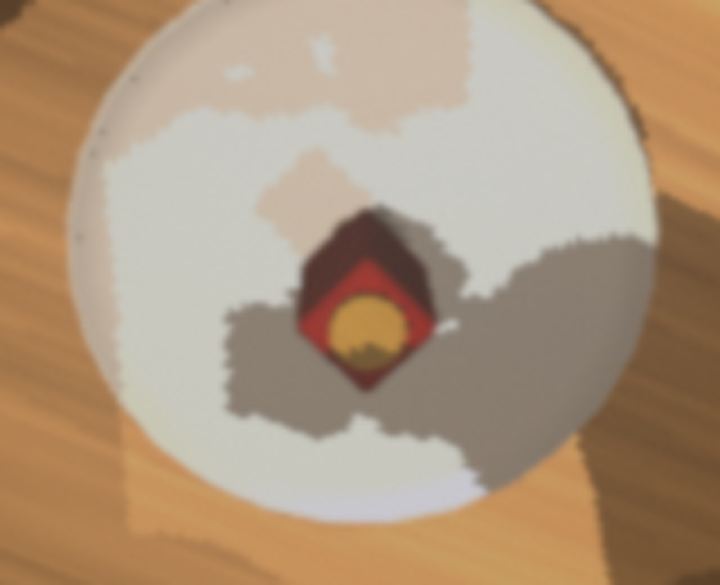

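The crop shows the white dish with the red square handle and brass stud, top-face corners at (297,325), (366,260), (437,325) and (366,393). The handle stands about 45° off the tool.

```bash
python3 - <<'E'
from h import *
np.set_printoptions(precision=4,suppress=True)
T=np.load("Tw3.npy"); 
P=[unproj("wrist",T,(201+a/4.5,136+b/4.5),.164) for a,b in [(297,325),(366,260),(437,325),(366,393)]]
P=np.array(P); print(P, P.mean(0)); e=np.roll(P,-1,0)-P; print(np.linalg.norm(e,axis=1), np.degrees(np.arctan2(e[:,1],e[:,0])))
D=[unproj("wrist",T,(201+a/4.5,136+b/4.5),.111) for a,b in [(68,230),(658,230),(363,522)]]; print(np.array(D))
print(T[:3,3], "toolx,y",R.from_rotvec(r.get_obs()["orientation"]).as_matrix(), r.get_obs()["joints"])
E
```

```text
[[0.5498 0.2003 0.164 ]
 [0.5663 0.1938 0.164 ]
 [0.5603 0.1768 0.164 ]
 [0.5428 0.1832 0.164 ]] [0.5548 0.1885 0.164 ]
[0.0177 0.0181 0.0187 0.0185] [ -21.6145 -109.448   159.6906   67.5633]
[[0.5331 0.2496 0.111 ]
 [0.5859 0.1306 0.111 ]
 [0.4951 0.1614 0.111 ]]
[0.6295 0.2275 0.4198] toolx,y [[ 0.9187  0.395  -0.0005]
 [ 0.395  -0.9187 -0.0012]
 [-0.0009  0.0009 -1.    ]] [-0.1792  0.3148 -0.3202  1.7016  0.1082  1.1435 -1.6943]
```

Emit:
arm_command(plan=[{"claw":0,"tx":-0.0019,"ty":0.0059,"tz":0.01,"ax":0,"ay":0,"az":-6.54},{"claw":0,"tx":0,"ty":0,"tz":0.01,"ax":0,"ay":0,"az":-6.54},{"claw":0,"tx":0,"ty":0,"tz":0.01,"ax":0,"ay":0,"az":-6.54},{"claw":0,"tx":0,"ty":0,"tz":0.01,"ax":0,"ay":0,"az":-6.54},{"claw":0,"tx":0,"ty":0,"tz":0.01,"ax":0,"ay":0,"az":-6.54},{"claw":0,"tx":0,"ty":0,"tz":0.01,"ax":0,"ay":0,"az":-6.54},{"claw":0,"tx":0,"ty":0,"tz":0.01,"ax":0,"ay":0,"az":-6.54},{"claw":0,"tx":0,"ty":0,"tz":0.01,"ax":0,"ay":0,"az":0},{"claw":0,"tx":0,"ty":0,"tz":0.01,"ax":0,"ay":0,"az":0},{"claw":0,"tx":0,"ty":0,"tz":0,"ax":0,"ay":0,"az":0}])

```text
clock: 4.88
tcp_pos: [0.5561, 0.183, 0.3573]
orientation: [-2.59, -1.777, 0.006]
contact_force: [-0.5, -0.1, -0.1]
grip_width: 0.0853
gripper_force: 0.0
```

```bash
python3 - <<'E'
from h import *
np.set_printoptions(precision=4,suppress=True)
T=campose("wrist"); np.save("Tw4.npy",T); im=r.grab_frame("wrist"); save(im,"w4")
o=r.get_obs(); M=R.from_rotvec(o["orientation"]).as_matrix(); print(o["clock"],o["tcp_pos"],M,o["joints"])
i=cv2.imread("pics/w4.png"); u,v=map(int,pix("wrist",T,[.555,.1885,.15])); print(u,v)
c=i[max(0,v-65):v+65,u-80:u+80]; cv2.imwrite("pics/c4.png",cv2.resize(c,None,fx=4.5,fy=4.5,interpolation=cv2.INTER_CUBIC))
E
```

```text
4.9333 [0.5562 0.1835 0.3584] [[ 0.3586  0.9335 -0.0023]
 [ 0.9335 -0.3586 -0.0011]
 [-0.0019 -0.0018 -1.    ]] [-0.0763  0.4178 -0.4488  1.7958  0.2137  0.9787 -0.9786]
271 237
```

View pics/c4.png

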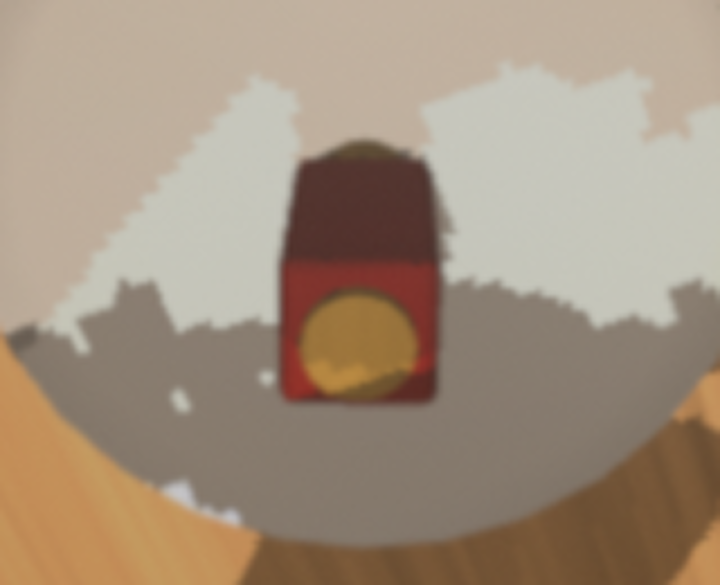

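The handle is now square with the tool, its top face spanning crop x 281–440, y 262–403.

```bash
python3 - <<'E'
from h import *
np.set_printoptions(precision=4,suppress=True)
T=np.load("Tw4.npy"); u,v=271,237; m=r.camera_model("wrist")
P=np.array([unproj("wrist",T,(u-80+a/4.5,v-65+b/4.5),.164) for a,b in [(281,262),(440,262),(440,403),(281,403)]])
print(P,P.mean(0)); e=np.roll(P,-1,0)-P; print(np.linalg.norm(e,axis=1), np.degrees(np.arctan2(e[:,1],e[:,0])))
r.grab_frame("side");r.grab_frame("side")
o=r.get_obs(); M=R.from_rotvec(o["orientation"]).as_matrix(); print(o["tcp_pos"]); d=P.mean(0)-o["tcp_pos"]; print("tool delta",M.T@d)
E
```

```text
[[0.5499 0.2012 0.164 ]
 [0.5676 0.1944 0.164 ]
 [0.5611 0.1766 0.164 ]
 [0.5426 0.1836 0.164 ]] [0.5553 0.1889 0.164 ]
[0.019  0.019  0.0198 0.0191] [ -20.9603 -110.1384  159.1166   67.4364]
[0.5566 0.1843 0.36  ]
tool delta [ 0.0038 -0.0029  0.196 ]
```

Emit:
arm_command(plan=[{"claw":0,"tx":0.004,"ty":-0.003,"tz":0.008,"ax":0,"ay":0,"az":0},{"claw":0,"tx":0,"ty":0,"tz":0.009,"ax":0,"ay":0,"az":0},{"claw":0,"tx":0,"ty":0,"tz":0.009,"ax":0,"ay":0,"az":0},{"claw":0,"tx":0,"ty":0,"tz":0.009,"ax":0,"ay":0,"az":0},{"claw":0,"tx":0,"ty":0,"tz":0.009,"ax":0,"ay":0,"az":0},{"claw":0,"tx":0,"ty":0,"tz":0.009,"ax":0,"ay":0,"az":0},{"claw":0,"tx":0,"ty":0,"tz":0.009,"ax":0,"ay":0,"az":0},{"claw":0,"tx":0,"ty":0,"tz":0,"ax":0,"ay":0,"az":0},{"claw":0,"tx":0,"ty":0,"tz":0,"ax":0,"ay":0,"az":0},{"claw":0,"tx":0,"ty":0,"tz":0,"ax":0,"ay":0,"az":0}])

```text
clock: 5.87
tcp_pos: [0.5552, 0.1894, 0.2979]
orientation: [2.586, 1.784, 0.001]
contact_force: [0.4, -0.5, 1.0]
grip_width: 0.085
gripper_force: 0.0
```

Emit:
arm_command(plan=[{"claw":0.4,"tx":0,"ty":0,"tz":0,"ax":0,"ay":0,"az":0},{"claw":0.6,"tx":0,"ty":0,"tz":0,"ax":0,"ay":0,"az":0},{"claw":0.7,"tx":0,"ty":0,"tz":0,"ax":0,"ay":0,"az":0},{"claw":0.8,"tx":0,"ty":0,"tz":0,"ax":0,"ay":0,"az":0},{"claw":1,"tx":0,"ty":0,"tz":0,"ax":0,"ay":0,"az":0},{"claw":1,"tx":0,"ty":0,"tz":0,"ax":0,"ay":0,"az":0},{"claw":1,"tx":0,"ty":0,"tz":0,"ax":0,"ay":0,"az":0},{"claw":1,"tx":0,"ty":0,"tz":0,"ax":0,"ay":0,"az":0},{"claw":1,"tx":0,"ty":0,"tz":0,"ax":0,"ay":0,"az":0},{"claw":1,"tx":0,"ty":0,"tz":0,"ax":0,"ay":0,"az":0}], squeeze=60)

```text
clock: 6.7
tcp_pos: [0.5552, 0.1893, 0.298]
orientation: [2.586, 1.784, 0.001]
contact_force: [-1.2, -0.2, 4.1]
grip_width: 0.0191
gripper_force: 60.2
```

Emit:
arm_command(plan=[{"claw":1,"tx":0,"ty":0,"tz":-0.005,"ax":0,"ay":0,"az":0},{"claw":1,"tx":0,"ty":0,"tz":-0.01,"ax":0,"ay":0,"az":0},{"claw":1,"tx":0,"ty":0,"tz":-0.015,"ax":0,"ay":0,"az":0},{"claw":1,"tx":0,"ty":0,"tz":-0.015,"ax":0,"ay":0,"az":0},{"claw":1,"tx":0,"ty":0,"tz":-0.015,"ax":0,"ay":0,"az":0},{"claw":1,"tx":0,"ty":0,"tz":-0.015,"ax":0,"ay":0,"az":0},{"claw":1,"tx":0,"ty":0,"tz":-0.015,"ax":0,"ay":0,"az":0},{"claw":1,"tx":0,"ty":0,"tz":-0.015,"ax":0,"ay":0,"az":0},{"claw":1,"tx":0,"ty":0,"tz":-0.015,"ax":0,"ay":0,"az":0},{"claw":1,"tx":0,"ty":0,"tz":-0.01,"ax":0,"ay":0,"az":0}])

```text
clock: 7.53
tcp_pos: [0.5549, 0.1893, 0.4294]
orientation: [2.586, 1.784, 0.001]
contact_force: [1.0, 0.6, -3.1]
grip_width: 0.0191
gripper_force: 59.5
```

```bash
python3 - <<'E'
from h import *
np.set_printoptions(precision=4,suppress=True)
r.grab_frame("scene"); r.grab_frame("side"); im=r.grab_frame("side"); save(im,"s5")
o=r.get_obs(); M=R.from_rotvec(o["orientation"]).as_matrix(); p=o["tcp_pos"]; print(o["clock"],p,M,o["contact_force"],o["moment"],o["grip_width"])
T=campose("side")
for t in ("tier","tier_handle"):
    for d in r.tip_of(t,"side")[:3]: print(t,d["confidence"],w(T,d["location"]),M.T@(w(T,d["location"])-p))
d=np.array([.5757,-.2104,p[2]])-p; print(M.T@d)
E
```

```text
7.6833 [0.555  0.1893 0.4282] [[ 0.3551  0.9348  0.0011]
 [ 0.9348 -0.3551  0.0003]
 [ 0.0006  0.0009 -1.    ]] [ 0.38   -0.1224 -3.6816] [ 0.0083 -0.0134  0.0533] 0.019384234300424085
tier 0.93 [0.7484 0.2376 0.0009] [0.1136 0.1632 0.4275]
tier 0.63 [0.5597 0.191  0.1438] [0.0031 0.0035 0.2844]
tier 0.58 [0.3443 0.1507 0.0015] [-0.1112 -0.1837  0.4265]
tier_handle 0.77 [0.758  0.2393 0.1292] [0.1186 0.1717 0.2992]
tier_handle 0.66 [0.3449 0.1508 0.1256] [-0.1108 -0.183   0.3024]
tier_handle 0.63 [0.5572 0.1871 0.2736] [-0.0014  0.0027  0.1546]
[-0.3663  0.1613 -0.0001]
```

View pics/s5.png

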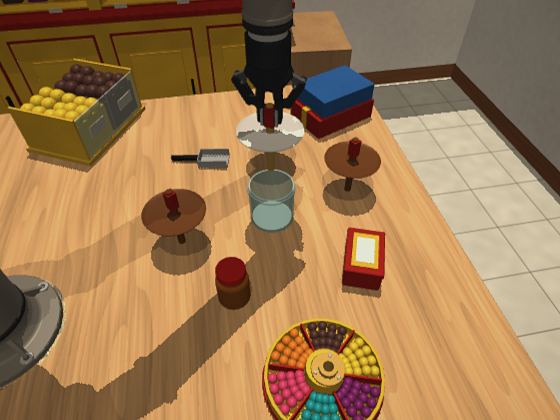

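The tier hangs upright in the grip, dish at (270,130), clear of the glass jar at (272,200), which hasn't moved. I'll carry it to the stand and lean it 15°.

Emit:
arm_command(plan=[{"claw":1,"tx":-0.03,"ty":0.007,"tz":0,"ax":0,"ay":0,"az":0},{"claw":1,"tx":-0.039,"ty":0.0095,"tz":0,"ax":0,"ay":0,"az":0},{"claw":1,"tx":-0.039,"ty":0.0095,"tz":0,"ax":0,"ay":0,"az":0},{"claw":1,"tx":-0.039,"ty":0.0095,"tz":0,"ax":0,"ay":0,"az":0},{"claw":1,"tx":-0.039,"ty":0.0095,"tz":0,"ax":0,"ay":0,"az":0},{"claw":1,"tx":-0.039,"ty":0.0095,"tz":0,"ax":0,"ay":0,"az":0},{"claw":1,"tx":-0.039,"ty":0.0095,"tz":0,"ax":0,"ay":0,"az":0},{"claw":1,"tx":-0.039,"ty":0.0095,"tz":0,"ax":0,"ay":0,"az":0},{"claw":1,"tx":-0.039,"ty":0.0095,"tz":0,"ax":0,"ay":0,"az":0},{"claw":1,"tx":-0.024,"ty":0.0067,"tz":0,"ax":0,"ay":0,"az":0}])

```text
clock: 8.62
tcp_pos: [0.5071, -0.1895, 0.4264]
orientation: [-2.59, -1.778, 0.005]
contact_force: [0.3, 0.2, -4.9]
grip_width: 0.0193
gripper_force: 59.4
```

Emit:
arm_command(plan=[{"claw":1,"tx":0,"ty":0,"tz":0,"ax":-2.5,"ay":0,"az":0},{"claw":1,"tx":0,"ty":0,"tz":0,"ax":-2.5,"ay":0,"az":0},{"claw":1,"tx":0,"ty":0,"tz":0,"ax":-2.5,"ay":0,"az":0},{"claw":1,"tx":0,"ty":0,"tz":0,"ax":-2.5,"ay":0,"az":0},{"claw":1,"tx":0,"ty":0,"tz":0,"ax":-2.5,"ay":0,"az":0},{"claw":1,"tx":0,"ty":0,"tz":0,"ax":-2.5,"ay":0,"az":0},{"claw":1,"tx":0,"ty":0,"tz":0,"ax":0,"ay":0,"az":0},{"claw":1,"tx":0,"ty":0,"tz":0,"ax":0,"ay":0,"az":0},{"claw":1,"tx":0,"ty":0,"tz":0,"ax":0,"ay":0,"az":0},{"claw":1,"tx":0,"ty":0,"tz":0,"ax":0,"ay":0,"az":0}])

```text
clock: 9.45
tcp_pos: [0.509, -0.1847, 0.4273]
orientation: [2.403, 1.658, 0.217]
contact_force: [-1.3, 0.6, -3.6]
grip_width: 0.0193
gripper_force: 59.5
```

```bash
cat >> h.py <<'E'
def st(bore=(.5757,-.2104),show=1):
    o=r.get_obs(); M=R.from_rotvec(o["orientation"]).as_matrix(); p=o["tcp_pos"]
    f=p+.286*M[:,2]; lean=np.degrees(np.arccos(-M[2,2]))
    low=f-8e-3*M[:,1]
    y0=np.array([M[0,1],M[1,1]]); y0/=np.linalg.norm(y0); x0=np.array([M[0,0],M[1,0]]); x0/=np.linalg.norm(x0)
    d=f[:2]-np.array(bore)
    F=np.array(o["contact_force"])
    print("t %.2f lean %.2f foot"%(o["clock"],lean),np.round(f*1e3,1),"foot-bore mm along y0 %.1f x0 %.1f"%(d@y0*1e3,d@x0*1e3),"low z %.1f"%(low[2]*1e3),"F",np.round(F,1),"Fy0 %.1f Fx0 %.1f"%(F[:2]@y0,F[:2]@x0),"mom",np.round(o["moment"],2),"grip",round(o["grip_width"],4))
    return o,M,f
E
python3 -c "
from h import *
o,M,f=st(); print(M.round(3),o['joints'].round(2)); print('tool delta to start', (M.T@(np.array([.578,-.2113,.092])-f)).round(4))"
```

```text
t 9.45 lean 14.90 foot [ 577.7 -210.8  150.9] foot-bore mm along y0 2.0 x0 0.3 low z 148.8 F [-1.3  0.6 -3.6] Fy0 -1.4 Fx0 0.1 mom [0.16 0.47 0.06] grip 0.0193
[[ 0.355  0.903  0.24 ]
 [ 0.935 -0.343 -0.091]
 [ 0.     0.257 -0.966]] [ 0.48  0.19 -0.29  1.93  0.14  0.78 -0.25]
tool delta to start [-0.0003 -0.0147  0.057 ]
```

Emit:
arm_command(plan=[{"claw":1,"tx":0,"ty":-0.0018,"tz":0.007,"ax":0,"ay":0,"az":0},{"claw":1,"tx":0,"ty":-0.0018,"tz":0.007,"ax":0,"ay":0,"az":0},{"claw":1,"tx":0,"ty":-0.0018,"tz":0.007,"ax":0,"ay":0,"az":0},{"claw":1,"tx":0,"ty":-0.0018,"tz":0.007,"ax":0,"ay":0,"az":0},{"claw":1,"tx":0,"ty":-0.0018,"tz":0.007,"ax":0,"ay":0,"az":0},{"claw":1,"tx":0,"ty":-0.0018,"tz":0.007,"ax":0,"ay":0,"az":0},{"claw":1,"tx":0,"ty":-0.0018,"tz":0.007,"ax":0,"ay":0,"az":0},{"claw":1,"tx":0,"ty":-0.0018,"tz":0.007,"ax":0,"ay":0,"az":0},{"claw":1,"tx":0,"ty":-0.0018,"tz":0.007,"ax":0,"ay":0,"az":0},{"claw":1,"tx":0,"ty":0,"tz":0.002,"ax":0,"ay":0,"az":0}])

```text
clock: 10.28
tcp_pos: [0.5096, -0.185, 0.3592]
orientation: [2.403, 1.658, 0.216]
contact_force: [-0.3, 0.3, -3.8]
grip_width: 0.0191
gripper_force: 59.4
```

Emit:
arm_command(plan=[{"claw":1,"tx":0,"ty":-0.0003,"tz":0.001,"ax":0,"ay":0,"az":0},{"claw":1,"tx":0,"ty":-0.0003,"tz":0.001,"ax":0,"ay":0,"az":0},{"claw":1,"tx":0,"ty":-0.0003,"tz":0.001,"ax":0,"ay":0,"az":0},{"claw":1,"tx":0,"ty":-0.0003,"tz":0.001,"ax":0,"ay":0,"az":0},{"claw":1,"tx":0,"ty":-0.0003,"tz":0.001,"ax":0,"ay":0,"az":0},{"claw":1,"tx":0,"ty":-0.0003,"tz":0.001,"ax":0,"ay":0,"az":0},{"claw":1,"tx":0,"ty":0,"tz":0,"ax":0,"ay":0,"az":0},{"claw":1,"tx":0,"ty":0,"tz":0,"ax":0,"ay":0,"az":0},{"claw":1,"tx":0,"ty":0,"tz":0,"ax":0,"ay":0,"az":0},{"claw":1,"tx":0,"ty":0,"tz":0,"ax":0,"ay":0,"az":0}])

```text
clock: 11.12
tcp_pos: [0.5099, -0.1851, 0.3546]
orientation: [2.402, 1.657, 0.218]
contact_force: [-0.5, -1.0, -3.2]
grip_width: 0.0191
gripper_force: 59.4
```

```bash
python3 -c "
from h import *
T=campose('side'); im=r.grab_frame('side'); o,M,f=st()
u,v=map(int,pix('side',T,[.5757,-.2104,.08])); print(u,v,pix('side',T,[.5757,-.2104,.07]),pix('side',T,f))
c=im[v-60:min(420,v+40),u-60:u+60]; save(cv2.resize(c,None,fx=6,fy=6,interpolation=cv2.INTER_CUBIC),'c6')"
```

```text
t 11.17 lean 15.01 foot [ 579.2 -211.4   78.3] foot-bore mm along y0 3.6 x0 0.3 low z 76.2 F [ 0.1  0.3 -3.5] Fy0 0.0 Fx0 0.3 mom [0.19 0.54 0.01] grip 0.0191
328 363 (np.float64(328.3140513017323), np.float64(366.3715851809908)) (np.float64(331.061754181878), np.float64(364.4260488302122))
```

View pics/c6.png

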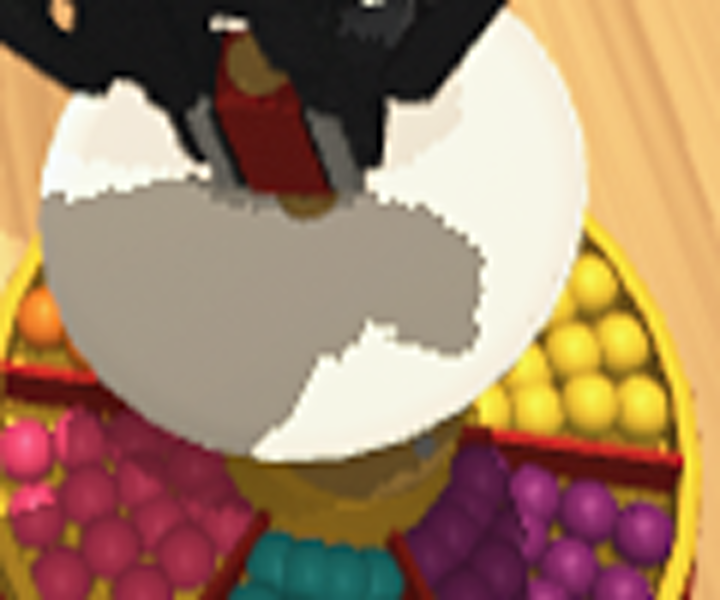

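The dish hides the socket from the side camera, so from here I work by feel.

Emit:
arm_command(plan=[{"claw":1,"tx":0,"ty":-0.0003,"tz":0.0007,"ax":0,"ay":0,"az":0},{"claw":1,"tx":0,"ty":-0.0003,"tz":0.0007,"ax":0,"ay":0,"az":0},{"claw":1,"tx":0,"ty":-0.0003,"tz":0.0007,"ax":0,"ay":0,"az":0},{"claw":1,"tx":0,"ty":-0.0003,"tz":0.0007,"ax":0,"ay":0,"az":0},{"claw":1,"tx":0,"ty":-0.0003,"tz":0.0007,"ax":0,"ay":0,"az":0},{"claw":1,"tx":0,"ty":-0.0003,"tz":0.0007,"ax":0,"ay":0,"az":0},{"claw":1,"tx":0,"ty":-0.0003,"tz":0.0007,"ax":0,"ay":0,"az":0},{"claw":1,"tx":0,"ty":0,"tz":0,"ax":0,"ay":0,"az":0},{"claw":1,"tx":0,"ty":0,"tz":0,"ax":0,"ay":0,"az":0},{"claw":1,"tx":0,"ty":0,"tz":0,"ax":0,"ay":0,"az":0}])

```text
clock: 12.0
tcp_pos: [0.5092, -0.1848, 0.3492]
orientation: [2.402, 1.657, 0.218]
contact_force: [-0.1, -0.6, -4.1]
grip_width: 0.0194
gripper_force: 59.4
```

```bash
python3 -c "
from h import *
st()"
```

```text
t 12.00 lean 15.00 foot [ 578.4 -211.1   73. ] foot-bore mm along y0 2.8 x0 0.3 low z 70.9 F [-0.1 -0.6 -4.1] Fy0 0.2 Fx0 -0.6 mom [0.21 0.46 0.01] grip 0.0194
```

Emit:
arm_command(plan=[{"claw":1,"tx":0,"ty":-0.0001,"tz":0.0004,"ax":0,"ay":0,"az":0},{"claw":1,"tx":0,"ty":-0.0001,"tz":0.0004,"ax":0,"ay":0,"az":0},{"claw":1,"tx":0,"ty":-0.0001,"tz":0.0004,"ax":0,"ay":0,"az":0},{"claw":1,"tx":0,"ty":-0.0001,"tz":0.0004,"ax":0,"ay":0,"az":0},{"claw":1,"tx":0,"ty":-0.0001,"tz":0.0004,"ax":0,"ay":0,"az":0},{"claw":1,"tx":0,"ty":0,"tz":0,"ax":0,"ay":0,"az":0},{"claw":1,"tx":0,"ty":0,"tz":0,"ax":0,"ay":0,"az":0},{"claw":1,"tx":0,"ty":0,"tz":0,"ax":0,"ay":0,"az":0},{"claw":1,"tx":0,"ty":0,"tz":0,"ax":0,"ay":0,"az":0},{"claw":1,"tx":0,"ty":0,"tz":0,"ax":0,"ay":0,"az":0}])

```text
clock: 12.83
tcp_pos: [0.5092, -0.1848, 0.3471]
orientation: [2.402, 1.657, 0.218]
contact_force: [-0.5, -0.8, -3.8]
grip_width: 0.0193
gripper_force: 59.4
```

```bash
python3 -c "
from h import *
st()"
```

```text
t 12.83 lean 15.00 foot [ 578.4 -211.1   70.9] foot-bore mm along y0 2.8 x0 0.3 low z 68.8 F [-0.5 -0.8 -3.8] Fy0 -0.2 Fx0 -0.9 mom [ 0.2   0.44 -0.02] grip 0.0193
```

Emit:
arm_command(plan=[{"claw":1,"tx":0,"ty":-0.0001,"tz":0.0003,"ax":0,"ay":0,"az":0},{"claw":1,"tx":0,"ty":-0.0001,"tz":0.0003,"ax":0,"ay":0,"az":0},{"claw":1,"tx":0,"ty":-0.0001,"tz":0.0003,"ax":0,"ay":0,"az":0},{"claw":1,"tx":0,"ty":-0.0001,"tz":0.0003,"ax":0,"ay":0,"az":0},{"claw":1,"tx":0,"ty":-0.0001,"tz":0.0003,"ax":0,"ay":0,"az":0},{"claw":1,"tx":0,"ty":0,"tz":0,"ax":0,"ay":0,"az":0},{"claw":1,"tx":0,"ty":0,"tz":0,"ax":0,"ay":0,"az":0},{"claw":1,"tx":0,"ty":0,"tz":0,"ax":0,"ay":0,"az":0},{"claw":1,"tx":0,"ty":0,"tz":0,"ax":0,"ay":0,"az":0},{"claw":1,"tx":0,"ty":0,"tz":0,"ax":0,"ay":0,"az":0}])

```text
clock: 13.67
tcp_pos: [0.5091, -0.1848, 0.3456]
orientation: [2.402, 1.657, 0.218]
contact_force: [-1.0, -0.1, -4.0]
grip_width: 0.019
gripper_force: 59.5
```

```bash
python3 -c "
from h import *
st()"
```

```text
t 13.67 lean 15.00 foot [ 578.3 -211.1   69.3] foot-bore mm along y0 2.7 x0 0.3 low z 67.2 F [-1.  -0.1 -4. ] Fy0 -0.9 Fx0 -0.4 mom [0.2  0.49 0.01] grip 0.019
```

Emit:
arm_command(plan=[{"claw":1,"tx":0,"ty":-0.0004,"tz":0.0001,"ax":0,"ay":0,"az":0},{"claw":1,"tx":0,"ty":-0.0004,"tz":0.0001,"ax":0,"ay":0,"az":0},{"claw":1,"tx":0,"ty":-0.0004,"tz":0.0001,"ax":0,"ay":0,"az":0},{"claw":1,"tx":0,"ty":-0.0004,"tz":0.0001,"ax":0,"ay":0,"az":0},{"claw":1,"tx":0,"ty":-0.0004,"tz":0.0001,"ax":0,"ay":0,"az":0},{"claw":1,"tx":0,"ty":-0.0004,"tz":0.0001,"ax":0,"ay":0,"az":0},{"claw":1,"tx":0,"ty":0,"tz":0,"ax":0,"ay":0,"az":0},{"claw":1,"tx":0,"ty":0,"tz":0,"ax":0,"ay":0,"az":0},{"claw":1,"tx":0,"ty":0,"tz":0,"ax":0,"ay":0,"az":0},{"claw":1,"tx":0,"ty":0,"tz":0,"ax":0,"ay":0,"az":0}])

```text
clock: 14.5
tcp_pos: [0.5071, -0.184, 0.3443]
orientation: [2.402, 1.657, 0.218]
contact_force: [0.1, 0.1, -3.2]
grip_width: 0.0191
gripper_force: 59.5
```

```bash
python3 -c "
from h import *
st()"
```

```text
t 14.50 lean 15.00 foot [ 576.3 -210.3   68.1] foot-bore mm along y0 0.5 x0 0.3 low z 66.0 F [ 0.1  0.1 -3.2] Fy0 0.1 Fx0 0.1 mom [ 0.16  0.49 -0.  ] grip 0.0191
```

Emit:
arm_command(plan=[{"claw":1,"tx":0,"ty":-0.0003,"tz":0,"ax":0,"ay":0,"az":0},{"claw":1,"tx":0,"ty":-0.0003,"tz":0,"ax":0,"ay":0,"az":0},{"claw":1,"tx":0,"ty":-0.0003,"tz":0,"ax":0,"ay":0,"az":0},{"claw":1,"tx":0,"ty":-0.0003,"tz":0,"ax":0,"ay":0,"az":0},{"claw":1,"tx":0,"ty":-0.0003,"tz":0,"ax":0,"ay":0,"az":0},{"claw":1,"tx":0,"ty":0,"tz":0,"ax":0,"ay":0,"az":0},{"claw":1,"tx":0,"ty":0,"tz":0,"ax":0,"ay":0,"az":0},{"claw":1,"tx":0,"ty":0,"tz":0,"ax":0,"ay":0,"az":0},{"claw":1,"tx":0,"ty":0,"tz":0,"ax":0,"ay":0,"az":0},{"claw":1,"tx":0,"ty":0,"tz":0,"ax":0,"ay":0,"az":0}])

```text
clock: 15.33
tcp_pos: [0.506, -0.1836, 0.3442]
orientation: [2.401, 1.657, 0.219]
contact_force: [2.5, -2.4, -3.5]
grip_width: 0.0194
gripper_force: 59.4
```

```bash
python3 -c "
from h import *
st()"
```

```text
t 15.33 lean 15.06 foot [ 575.5 -209.9   68. ] foot-bore mm along y0 -0.4 x0 0.3 low z 65.9 F [ 2.5 -2.4 -3.5] Fy0 3.2 Fx0 -1.4 mom [-0.28 -0.45 -0.01] grip 0.0194
```

Contact: about +3.5 N along the lean direction from the bore's near wall, so the stem is in the mouth, still leaning 15°. I'll back off, go slightly deeper, and start straightening about the foot.

Emit:
arm_command(plan=[{"claw":1,"tx":0,"ty":0.0004,"tz":0.0004,"ax":0,"ay":0,"az":0},{"claw":1,"tx":0,"ty":0.0003,"tz":0.0004,"ax":0,"ay":0,"az":0},{"claw":1,"tx":0,"ty":0,"tz":0.0004,"ax":0,"ay":0,"az":0},{"claw":1,"tx":0,"ty":0,"tz":0,"ax":0,"ay":0,"az":0},{"claw":1,"tx":0,"ty":0,"tz":0,"ax":0,"ay":0,"az":0},{"claw":1,"tx":0,"ty":0,"tz":0,"ax":0,"ay":0,"az":0},{"claw":1,"tx":0,"ty":0,"tz":0,"ax":0,"ay":0,"az":0},{"claw":1,"tx":0,"ty":0,"tz":0,"ax":0,"ay":0,"az":0},{"claw":1,"tx":0,"ty":0,"tz":0,"ax":0,"ay":0,"az":0},{"claw":1,"tx":0,"ty":0,"tz":0,"ax":0,"ay":0,"az":0}])

```text
clock: 16.17
tcp_pos: [0.5066, -0.1839, 0.343]
orientation: [2.402, 1.657, 0.218]
contact_force: [1.5, -0.9, -3.1]
grip_width: 0.0193
gripper_force: 59.6
```

```bash
python3 -c "
from h import *
st()"
```

```text
t 16.17 lean 15.00 foot [ 575.8 -210.2   66.7] foot-bore mm along y0 0.1 x0 0.2 low z 64.7 F [ 1.5 -0.9 -3.1] Fy0 1.7 Fx0 -0.3 mom [-0.24 -0.12 -0.05] grip 0.0193
```

Emit:
arm_command(plan=[{"claw":1,"tx":0,"ty":0.0075,"tz":0,"ax":1.5,"ay":0,"az":0},{"claw":1,"tx":0,"ty":0.0075,"tz":0,"ax":1.5,"ay":0,"az":0},{"claw":1,"tx":0,"ty":0,"tz":0,"ax":0,"ay":0,"az":0},{"claw":1,"tx":0,"ty":0,"tz":0,"ax":0,"ay":0,"az":0},{"claw":1,"tx":0,"ty":0,"tz":0,"ax":0,"ay":0,"az":0},{"claw":1,"tx":0,"ty":0,"tz":0,"ax":0,"ay":0,"az":0},{"claw":1,"tx":0,"ty":0,"tz":0,"ax":0,"ay":0,"az":0},{"claw":1,"tx":0,"ty":0,"tz":0,"ax":0,"ay":0,"az":0},{"claw":1,"tx":0,"ty":0,"tz":0,"ax":0,"ay":0,"az":0},{"claw":1,"tx":0,"ty":0,"tz":0,"ax":0,"ay":0,"az":0}])

```text
clock: 17.0
tcp_pos: [0.5201, -0.189, 0.3466]
orientation: [2.44, 1.683, 0.177]
contact_force: [2.0, -2.1, -4.3]
grip_width: 0.0192
gripper_force: 59.4
```

```bash
python3 -c "
from h import *
st()"
```

```text
t 17.00 lean 11.99 foot [ 575.6 -210.1   66.9] foot-bore mm along y0 -0.2 x0 0.3 low z 65.2 F [ 2.  -2.1 -4.3] Fy0 2.6 Fx0 -1.3 mom [-0.16 -0.24 -0.03] grip 0.0192
```

Emit:
arm_command(plan=[{"claw":1,"tx":-0.0001,"ty":0.0077,"tz":0.0003,"ax":1.5,"ay":0,"az":0},{"claw":1,"tx":-0.0001,"ty":0.0077,"tz":0.0003,"ax":1.5,"ay":0,"az":0},{"claw":1,"tx":0,"ty":0.0075,"tz":0.0003,"ax":1.5,"ay":0,"az":0},{"claw":1,"tx":0,"ty":0.0075,"tz":0.0003,"ax":1.5,"ay":0,"az":0},{"claw":1,"tx":0,"ty":0,"tz":0,"ax":0,"ay":0,"az":0},{"claw":1,"tx":0,"ty":0,"tz":0,"ax":0,"ay":0,"az":0},{"claw":1,"tx":0,"ty":0,"tz":0,"ax":0,"ay":0,"az":0},{"claw":1,"tx":0,"ty":0,"tz":0,"ax":0,"ay":0,"az":0},{"claw":1,"tx":0,"ty":0,"tz":0,"ax":0,"ay":0,"az":0},{"claw":1,"tx":0,"ty":0,"tz":0,"ax":0,"ay":0,"az":0}])

```text
clock: 17.83
tcp_pos: [0.5479, -0.1998, 0.3506]
orientation: [2.514, 1.734, 0.09]
contact_force: [0.6, -0.8, -3.8]
grip_width: 0.0193
gripper_force: 59.7
```

```bash
python3 -c "
from h import *
st()"
```

```text
t 17.83 lean 5.98 foot [ 575.7 -210.4   66.2] foot-bore mm along y0 0.0 x0 0.0 low z 65.3 F [ 0.6 -0.8 -3.8] Fy0 0.9 Fx0 -0.6 mom [0.09 0.17 0.02] grip 0.0193
```

Emit:
arm_command(plan=[{"claw":1,"tx":0,"ty":0.0075,"tz":0.0004,"ax":1.5,"ay":0,"az":0},{"claw":1,"tx":0,"ty":0.0075,"tz":0.0004,"ax":1.5,"ay":0,"az":0},{"claw":1,"tx":0,"ty":0.0075,"tz":0.0004,"ax":1.5,"ay":0,"az":0},{"claw":1,"tx":0,"ty":0.0075,"tz":0.0004,"ax":1.5,"ay":0,"az":0},{"claw":1,"tx":0,"ty":0,"tz":0,"ax":0,"ay":0,"az":0},{"claw":1,"tx":0,"ty":0,"tz":0,"ax":0,"ay":0,"az":0},{"claw":1,"tx":0,"ty":0,"tz":0,"ax":0,"ay":0,"az":0},{"claw":1,"tx":0,"ty":0,"tz":0,"ax":0,"ay":0,"az":0},{"claw":1,"tx":0,"ty":0,"tz":0,"ax":0,"ay":0,"az":0},{"claw":1,"tx":0,"ty":0,"tz":0,"ax":0,"ay":0,"az":0}])

```text
clock: 18.67
tcp_pos: [0.5762, -0.2105, 0.3512]
orientation: [2.586, 1.784, 0.0]
contact_force: [-0.0, 0.1, -3.9]
grip_width: 0.0196
gripper_force: 59.7
```

```bash
python3 -c "
from h import *
o,M,f=st(); print(M.round(4))"
```

```text
t 18.67 lean 0.02 foot [ 576.3 -210.6   65.2] foot-bore mm along y0 0.6 x0 0.1 low z 65.2 F [-0.   0.1 -3.9] Fy0 -0.1 Fx0 0.1 mom [-0.04  0.06 -0.01] grip 0.0196
[[ 3.551e-01  9.348e-01  3.000e-04]
 [ 9.348e-01 -3.551e-01 -2.000e-04]
 [-1.000e-04  4.000e-04 -1.000e+00]]
```

Emit:
arm_command(plan=[{"claw":1,"tx":0,"ty":-0.0003,"tz":0.0007,"ax":0,"ay":0,"az":0},{"claw":1,"tx":0,"ty":-0.0002,"tz":0.0007,"ax":0,"ay":0,"az":0},{"claw":1,"tx":0,"ty":0,"tz":0.0007,"ax":0,"ay":0,"az":0},{"claw":1,"tx":0,"ty":0,"tz":0.0007,"ax":0,"ay":0,"az":0},{"claw":1,"tx":0,"ty":0,"tz":0.0007,"ax":0,"ay":0,"az":0},{"claw":1,"tx":0,"ty":0,"tz":0.0007,"ax":0,"ay":0,"az":0},{"claw":1,"tx":0,"ty":0,"tz":0,"ax":0,"ay":0,"az":0},{"claw":1,"tx":0,"ty":0,"tz":0,"ax":0,"ay":0,"az":0},{"claw":1,"tx":0,"ty":0,"tz":0,"ax":0,"ay":0,"az":0},{"claw":1,"tx":0,"ty":0,"tz":0,"ax":0,"ay":0,"az":0}])

```text
clock: 19.5
tcp_pos: [0.576, -0.2104, 0.3468]
orientation: [2.586, 1.784, 0.0]
contact_force: [0.3, -0.5, -3.8]
grip_width: 0.0193
gripper_force: 59.7
```

```bash
python3 -c "
from h import *
o,M,f=st()"
```

```text
t 19.50 lean 0.01 foot [ 576.  -210.4   60.8] foot-bore mm along y0 0.3 x0 0.1 low z 60.8 F [ 0.3 -0.5 -3.8] Fy0 0.5 Fx0 -0.3 mom [ 0.03 -0.01  0.04] grip 0.0193
```

Emit:
arm_command(plan=[{"claw":1,"tx":0,"ty":0,"tz":0.001,"ax":0,"ay":0,"az":0},{"claw":1,"tx":0,"ty":0,"tz":0.001,"ax":0,"ay":0,"az":0},{"claw":1,"tx":0,"ty":0,"tz":0.001,"ax":0,"ay":0,"az":0},{"claw":1,"tx":0,"ty":0,"tz":0.001,"ax":0,"ay":0,"az":0},{"claw":1,"tx":0,"ty":0,"tz":0.001,"ax":0,"ay":0,"az":0},{"claw":1,"tx":0,"ty":0,"tz":0.001,"ax":0,"ay":0,"az":0},{"claw":1,"tx":0,"ty":0,"tz":0.001,"ax":0,"ay":0,"az":0},{"claw":1,"tx":0,"ty":0,"tz":0.001,"ax":0,"ay":0,"az":0},{"claw":1,"tx":0,"ty":0,"tz":0,"ax":0,"ay":0,"az":0},{"claw":1,"tx":0,"ty":0,"tz":0,"ax":0,"ay":0,"az":0}])

```text
clock: 20.33
tcp_pos: [0.5759, -0.2104, 0.3388]
orientation: [-2.586, -1.784, 0.0]
contact_force: [-0.3, -0.4, -3.6]
grip_width: 0.0193
gripper_force: 59.7
```

```bash
python3 -c "
from h import *
o,M,f=st()"
```

```text
t 20.33 lean 0.01 foot [ 575.9 -210.4   52.8] foot-bore mm along y0 0.2 x0 0.1 low z 52.8 F [-0.3 -0.4 -3.6] Fy0 -0.1 Fx0 -0.4 mom [-0.01 -0.07 -0.03] grip 0.0193
```

17 mm down the bore, upright and free of force. I'll keep sliding.

Emit:
arm_command(plan=[{"claw":1,"tx":0,"ty":0,"tz":0.0015,"ax":0,"ay":0,"az":0},{"claw":1,"tx":0,"ty":0,"tz":0.0015,"ax":0,"ay":0,"az":0},{"claw":1,"tx":0,"ty":0,"tz":0.0015,"ax":0,"ay":0,"az":0},{"claw":1,"tx":0,"ty":0,"tz":0.0015,"ax":0,"ay":0,"az":0},{"claw":1,"tx":0,"ty":0,"tz":0.0015,"ax":0,"ay":0,"az":0},{"claw":1,"tx":0,"ty":0,"tz":0.0015,"ax":0,"ay":0,"az":0},{"claw":1,"tx":0,"ty":0,"tz":0.0015,"ax":0,"ay":0,"az":0},{"claw":1,"tx":0,"ty":0,"tz":0.0015,"ax":0,"ay":0,"az":0},{"claw":1,"tx":0,"ty":0,"tz":0,"ax":0,"ay":0,"az":0},{"claw":1,"tx":0,"ty":0,"tz":0,"ax":0,"ay":0,"az":0}])

```text
clock: 21.17
tcp_pos: [0.5759, -0.2104, 0.3267]
orientation: [-2.586, -1.784, 0.0]
contact_force: [-0.2, 0.5, -3.0]
grip_width: 0.0196
gripper_force: 59.6
```

```bash
python3 -c "
from h import *
o,M,f=st()"
```

```text
t 21.17 lean 0.01 foot [ 575.9 -210.4   40.7] foot-bore mm along y0 0.2 x0 0.1 low z 40.7 F [-0.2  0.5 -3. ] Fy0 -0.3 Fx0 0.4 mom [0.02 0.   0.06] grip 0.0196
```

Emit:
arm_command(plan=[{"claw":1,"tx":0,"ty":0,"tz":0.0015,"ax":0,"ay":0,"az":0},{"claw":1,"tx":0,"ty":0,"tz":0.0015,"ax":0,"ay":0,"az":0},{"claw":1,"tx":0,"ty":0,"tz":0.0015,"ax":0,"ay":0,"az":0},{"claw":1,"tx":0,"ty":0,"tz":0.0015,"ax":0,"ay":0,"az":0},{"claw":1,"tx":0,"ty":0,"tz":0.0015,"ax":0,"ay":0,"az":0},{"claw":1,"tx":0,"ty":0,"tz":0.0015,"ax":0,"ay":0,"az":0},{"claw":1,"tx":0,"ty":0,"tz":0.0015,"ax":0,"ay":0,"az":0},{"claw":1,"tx":0,"ty":0,"tz":0.0015,"ax":0,"ay":0,"az":0},{"claw":1,"tx":0,"ty":0,"tz":0.001,"ax":0,"ay":0,"az":0},{"claw":1,"tx":0,"ty":0,"tz":0,"ax":0,"ay":0,"az":0}])

```text
clock: 22.0
tcp_pos: [0.5759, -0.2104, 0.3135]
orientation: [-2.586, -1.784, 0.0]
contact_force: [0.6, -0.0, -4.0]
grip_width: 0.0192
gripper_force: 59.7
```

```bash
python3 -c "
from h import *
o,M,f=st()"
```

```text
t 22.00 lean 0.02 foot [ 575.8 -210.4   27.5] foot-bore mm along y0 0.0 x0 0.1 low z 27.5 F [ 0.6 -0.  -4. ] Fy0 0.6 Fx0 0.2 mom [0.05 0.05 0.02] grip 0.0192
```

Emit:
arm_command(plan=[{"claw":1,"tx":0,"ty":0,"tz":0.0007,"ax":0,"ay":0,"az":0},{"claw":1,"tx":0,"ty":0,"tz":0.0007,"ax":0,"ay":0,"az":0},{"claw":1,"tx":0,"ty":0,"tz":0.0007,"ax":0,"ay":0,"az":0},{"claw":1,"tx":0,"ty":0,"tz":0.0007,"ax":0,"ay":0,"az":0},{"claw":1,"tx":0,"ty":0,"tz":0.0007,"ax":0,"ay":0,"az":0},{"claw":1,"tx":0,"ty":0,"tz":0.0007,"ax":0,"ay":0,"az":0},{"claw":1,"tx":0,"ty":0,"tz":0.0005,"ax":0,"ay":0,"az":0},{"claw":1,"tx":0,"ty":0,"tz":0,"ax":0,"ay":0,"az":0},{"claw":1,"tx":0,"ty":0,"tz":0,"ax":0,"ay":0,"az":0},{"claw":1,"tx":0,"ty":0,"tz":0,"ax":0,"ay":0,"az":0}])

```text
clock: 22.83
tcp_pos: [0.576, -0.2104, 0.3092]
orientation: [2.586, 1.784, 0.0]
contact_force: [1.1, 0.0, -4.0]
grip_width: 0.0194
gripper_force: 59.7
```

Emit:
arm_command(plan=[{"claw":1,"tx":0,"ty":0,"tz":0.0003,"ax":0,"ay":0,"az":0},{"claw":1,"tx":0,"ty":0,"tz":0.0003,"ax":0,"ay":0,"az":0},{"claw":1,"tx":0,"ty":0,"tz":0.0003,"ax":0,"ay":0,"az":0},{"claw":1,"tx":0,"ty":0,"tz":0,"ax":0,"ay":0,"az":0},{"claw":1,"tx":0,"ty":0,"tz":0,"ax":0,"ay":0,"az":0},{"claw":1,"tx":0,"ty":0,"tz":0,"ax":0,"ay":0,"az":0},{"claw":1,"tx":0,"ty":0,"tz":0,"ax":0,"ay":0,"az":0},{"claw":1,"tx":0,"ty":0,"tz":0,"ax":0,"ay":0,"az":0},{"claw":1,"tx":0,"ty":0,"tz":0,"ax":0,"ay":0,"az":0},{"claw":1,"tx":0,"ty":0,"tz":0,"ax":0,"ay":0,"az":0}])

```text
clock: 23.67
tcp_pos: [0.576, -0.2104, 0.3082]
orientation: [2.586, 1.784, 0.0]
contact_force: [0.2, 0.6, -3.3]
grip_width: 0.0197
gripper_force: 59.7
```

```bash
python3 -c "
from h import *
o,M,f=st()"
```

```text
t 23.67 lean 0.01 foot [ 576.  -210.4   22.2] foot-bore mm along y0 0.3 x0 0.1 low z 22.2 F [ 0.2  0.6 -3.3] Fy0 -0.0 Fx0 0.6 mom [-0.02  0.02 -0.04] grip 0.0197
```

Emit:
arm_command(plan=[{"claw":1,"tx":0,"ty":0,"tz":0.0003,"ax":0,"ay":0,"az":0},{"claw":1,"tx":0,"ty":0,"tz":0.0003,"ax":0,"ay":0,"az":0},{"claw":1,"tx":0,"ty":0,"tz":0,"ax":0,"ay":0,"az":0},{"claw":1,"tx":0,"ty":0,"tz":0,"ax":0,"ay":0,"az":0},{"claw":1,"tx":0,"ty":0,"tz":0,"ax":0,"ay":0,"az":0},{"claw":1,"tx":0,"ty":0,"tz":0,"ax":0,"ay":0,"az":0},{"claw":1,"tx":0,"ty":0,"tz":0,"ax":0,"ay":0,"az":0},{"claw":1,"tx":0,"ty":0,"tz":0,"ax":0,"ay":0,"az":0},{"claw":1,"tx":0,"ty":0,"tz":0,"ax":0,"ay":0,"az":0},{"claw":1,"tx":0,"ty":0,"tz":0,"ax":0,"ay":0,"az":0}])

```text
clock: 24.5
tcp_pos: [0.5761, -0.2104, 0.308]
orientation: [2.586, 1.784, 0.0]
contact_force: [-2.1, 1.2, 6.0]
grip_width: 0.0195
gripper_force: 60.8
```

```bash
python3 -c "
from h import *
o,M,f=st()"
```

```text
t 24.50 lean 0.02 foot [ 576.2 -210.4   22. ] foot-bore mm along y0 0.4 x0 0.1 low z 22.0 F [-2.1  1.2  6. ] Fy0 -2.4 Fx0 0.4 mom [ 0.21  0.67 -0.01] grip 0.0195
```

Emit:
arm_command(plan=[{"claw":1,"tx":0,"ty":0,"tz":0.0003,"ax":0,"ay":0,"az":0},{"claw":1,"tx":0,"ty":0,"tz":0.0003,"ax":0,"ay":0,"az":0},{"claw":1,"tx":0,"ty":0,"tz":0,"ax":0,"ay":0,"az":0},{"claw":1,"tx":0,"ty":0,"tz":0,"ax":0,"ay":0,"az":0},{"claw":1,"tx":0,"ty":0,"tz":0,"ax":0,"ay":0,"az":0},{"claw":1,"tx":0,"ty":0,"tz":0,"ax":0,"ay":0,"az":0},{"claw":1,"tx":0,"ty":0,"tz":0,"ax":0,"ay":0,"az":0},{"claw":1,"tx":0,"ty":0,"tz":0,"ax":0,"ay":0,"az":0},{"claw":1,"tx":0,"ty":0,"tz":0,"ax":0,"ay":0,"az":0},{"claw":1,"tx":0,"ty":0,"tz":0,"ax":0,"ay":0,"az":0}])

```text
clock: 25.33
tcp_pos: [0.5761, -0.2104, 0.3079]
orientation: [2.586, 1.784, 0.0]
contact_force: [-3.6, 1.3, 9.6]
grip_width: 0.0194
gripper_force: 61.5
```

```bash
python3 -c "
from h import *
o,M,f=st()"
```

```text
t 25.33 lean 0.04 foot [ 576.2 -210.5   21.9] foot-bore mm along y0 0.5 x0 0.1 low z 21.9 F [-3.6  1.3  9.6] Fy0 -3.8 Fx0 -0.0 mom [0.28 1.12 0.01] grip 0.0194
```

The collar is seated: about 13 N at the expected height. I'll ease off, then release slowly.

Emit:
arm_command(plan=[{"claw":1,"tx":0,"ty":0,"tz":-0.0005,"ax":0,"ay":0,"az":0},{"claw":1,"tx":0,"ty":0,"tz":-0.0003,"ax":0,"ay":0,"az":0},{"claw":1,"tx":0,"ty":0,"tz":0,"ax":0,"ay":0,"az":0},{"claw":1,"tx":0,"ty":0,"tz":0,"ax":0,"ay":0,"az":0},{"claw":0.75,"tx":0,"ty":0,"tz":0,"ax":0,"ay":0,"az":0},{"claw":0.7,"tx":0,"ty":0,"tz":0,"ax":0,"ay":0,"az":0},{"claw":0.65,"tx":0,"ty":0,"tz":0,"ax":0,"ay":0,"az":0},{"claw":0.6,"tx":0,"ty":0,"tz":0,"ax":0,"ay":0,"az":0},{"claw":0.5,"tx":0,"ty":0,"tz":0,"ax":0,"ay":0,"az":0},{"claw":0.4,"tx":0,"ty":0,"tz":0,"ax":0,"ay":0,"az":0}], squeeze=20)

```text
clock: 26.17
tcp_pos: [0.576, -0.2104, 0.3077]
orientation: [-2.586, -1.784, 0.0]
contact_force: [-1.1, 0.4, -0.2]
grip_width: 0.0507
gripper_force: 0.0
```

Emit:
arm_command(plan=[{"claw":0.2,"tx":0,"ty":0,"tz":0,"ax":0,"ay":0,"az":0},{"claw":0,"tx":0,"ty":0,"tz":0,"ax":0,"ay":0,"az":0},{"claw":0,"tx":0,"ty":0,"tz":0,"ax":0,"ay":0,"az":0},{"claw":0,"tx":0,"ty":0,"tz":-0.01,"ax":0,"ay":0,"az":0},{"claw":0,"tx":0,"ty":0,"tz":-0.015,"ax":0,"ay":0,"az":0},{"claw":0,"tx":0,"ty":0,"tz":-0.02,"ax":0,"ay":0,"az":0},{"claw":0,"tx":0,"ty":0,"tz":-0.02,"ax":0,"ay":0,"az":0},{"claw":0,"tx":0,"ty":0,"tz":-0.02,"ax":0,"ay":0,"az":0},{"claw":0,"tx":0,"ty":0,"tz":-0.02,"ax":0,"ay":0,"az":0},{"claw":0,"tx":0,"ty":0,"tz":0,"ax":0,"ay":0,"az":0}])

```text
clock: 27.0
tcp_pos: [0.5771, -0.2105, 0.4183]
orientation: [2.581, 1.78, 0.008]
contact_force: [1.2, -0.4, 0.8]
grip_width: 0.0855
gripper_force: 0.0
```

```bash
python3 - <<'E'
from h import *
np.set_printoptions(precision=4,suppress=True)
for n in("scene","side"):
    im=r.grab_frame(n); T=campose(n)
    if n=="side": save(im,"s7")
    for t in ("tier","tier_handle","jar","tin","sweetjar","scoop"):
        for d in r.tip_of(t,n)[:4]:
            p=w(T,d["location"]); print(n,t,round(d["confidence"],2),p)
print(r.get_obs()["contact_force"],r.get_obs()["grip_width"])
E
```

```text
scene tier 0.77 [0.3475 0.1566 0.0016]
scene tier 0.7 [ 0.5796 -0.2069  0.0197]
scene tier 0.56 [ 0.758   0.2416 -0.0023]
scene tier_handle 0.95 [0.3479 0.1526 0.133 ]
scene tier_handle 0.84 [0.5835 0.376  0.1376]
scene tier_handle 0.82 [0.7544 0.2376 0.1314]
scene jar 0.6 [0.5541 0.1871 0.0037]
scene tin 0.83 [0.7138 0.013  0.0019]
scene sweetjar 0.61 [ 0.445  -0.0137 -0.0005]
scene scoop 0.7 [ 0.4062  0.413  -0.0011]
side tier 0.75 [0.5867 0.3797 0.0029]
side tier 0.73 [ 0.5756 -0.2072  0.0233]
side tier 0.63 [ 0.3433  0.153  -0.0001]
side tier_handle 0.87 [ 0.5758 -0.2117  0.1508]
side tier_handle 0.8 [0.5816 0.3838 0.1289]
side tier_handle 0.75 [0.3488 0.1497 0.1297]
side jar 0.75 [0.5531 0.1819 0.0012]
side sweetjar 0.87 [ 0.4404 -0.0105  0.0041]
side scoop 0.64 [0.4045 0.4195 0.0026]
side scoop 0.52 [ 0.5733 -0.209   0.0011]
[-0.5524 -0.4547  0.1756] 0.08576173137011243
```

View pics/s7.png

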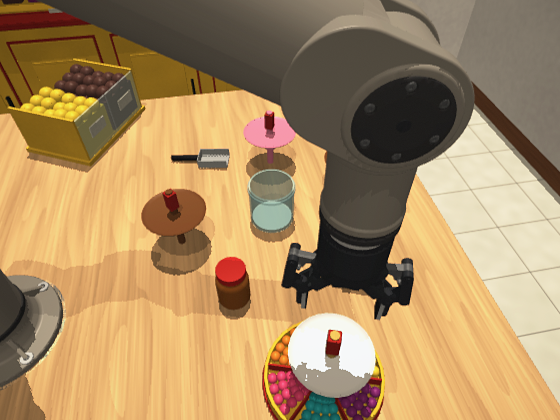

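The tier stands upright on the stand at (332,352), with the gripper clear above it. The jar at (272,200), the sweet jar and the scoop are where they were; the arm hides the tin here, but the scene camera has it unmoved.

```bash
python3 -c "
from h import *
print(r.hand_in())"
```

```text
the job is handed in; nothing more can be done
None
```

I started the tier in the brass socket at a 15° lean, straightened it, slid it home until the collar seated (about 13 N), released it and handed the job in; the jar, tin, sweet jar and scoop are where they were, and no verdict came back.

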